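# Hold the ring carrier home in the stamping jig

## Task

Pick up the ring carrier (the block with a ring on its stub) and set it down in the jig's channel, nose towards the stop and still clear of the plunger. Then slide it along the channel floor, pressing in the sprung plunger until the nose sits flat against the hard stop, without ramming it. Finish while still holding it pressed firmly on the stop, ready for stamping, and leave everything else on the bench where it is.

Things in the scene. Friction and masses are not known exactly. Their poses are not given: they have to be found in the camera images.
- carrier_center (a point): Centre of the ring carrier: aluminium block 70 mm long (its x), 30 wide (y), 40 high (z), 0.2 to 0.35 kg. On top, 17 mm from the centre towards its nose (+x end), a steel stub 17 mm across, 22 high, wears a brass ring 23 mm across. Grip it across the 30 mm width, by the upper two thirds. At the start the nose points roughly away from the robot.
- carrier_nose (a point): Point on the carrier's nose (the +x end face, nearer the stub; it must face the stop): on its middle line, 35 mm ahead of the carrier's centre, 24 mm above its underside. Axes as the carrier.
- fixture: Stamping jig fixed to the bench: dark steel plate 220 (x) x 90 (y) x 12 mm; origin at the centre of its underside; +x along the channel to the stop, z up. The plate's top is the channel's floor. Two steel fences, 12 mm thick, rising 6 mm above the plate, stand 35 mm apart about y = 0, from x = -50 to +50 mm; before that they flare outwards, to x = -80 mm.
- channel (a point): Middle of the loading place, on the channel's floor (12 mm above the bench, 35 mm before the jig's origin along x). A carrier centred here has its nose 36 mm short of the plunger's tip. Same axes as the jig.
- stop_face (a point): Point on the face of the hard stop, which the nose must meet: a steel wall across the channel, 16 mm thick, 70 wide, 38 high above the plate, its face at x = +50 mm of the jig. The point is on the channel's middle line, 24 mm above the plate, where the plunger comes through. Axes as the jig.
- stop: The hard stop itself (see stop_face); origin at the foot of its face on the plate, axes as the jig. It does not give. The spring takes the first 6.5 N of the push, and friction on the channel floor 1 to 8 N, more the harder the carrier is pressed down; pressed firmly means some newtons more, so that the stop itself is leant on (a push of about 15 to 25 N in all).
- plunger (a joint): Travel of the sprung plunger in m, a brass pin 12 mm across that sticks 14 mm out of the stop's face: 0 = fully out, grows as it is pressed in along the jig's +x, 0.014 = tip flush with the stop's face. The spring pushes back with 3 N at first, 6.5 N when flush, and pushes the carrier back if it is let go.
- plunger_tip (a point): Tip of the sprung plunger, on its axis, 24 mm above the plate; at rest 14 mm before the stop's face.
- spare: Bystander, to be left alone: spare carrier: the same bare aluminium block footprint (70 x 30 mm) but only 24 mm high and with no ring stub; not needed here. Origin at the middle of its underside.
- mallet: Bystander, to be left alone: small hammer lying on the bench.
- bench_block: Bystander, to be left alone: square steel bench block 65 x 65 x 20 mm. Origin at the middle of its underside.
- mandrel: Bystander, to be left alone: tapered steel ring mandrel lying on the bench, about 200 mm long, 26 mm thick.
- jar: Bystander, to be left alone: glass jar, 56 mm across, 70 mm high. Origin at the middle of its underside.
- spool: Bystander, to be left alone: copper spool 52 mm across, 28 mm high. Origin at the middle of its underside.
- tray: Bystander, to be left alone: small open wooden tray 110 x 80 x 22 mm. Origin at the middle of its underside.
- die: Bystander, to be left alone: steel doming punch standing on its foot, 36 mm across, 30 mm high. Origin at the middle of its underside.
Mind the look-alikes: they are no part of the job. Leave any blue look-alike of the part that bears carrier_center alone. Leave any pink look-alike of the fixture alone.

How it is judged:
By the outcome, as a careful person would: the job done as asked, in the order asked, and still so for the second after the job is handed in, while the arm keeps its last pose, push and grip.
It also fails if it takes over 45 s, if anything falls off the work surface, if the arm or the gripper's body presses on something with over 40 N, if the wrist force passes 120 N, or if a joint passes its speed limit or range.

## Robot

A 6-joint arm with a two-finger parallel gripper is mounted at the origin on the work surface. World frame = base frame: x ahead of the robot, y to its left, z up, the work surface at z = 0. Lengths are in mm, angles in rad, forces in N, time in s.
With the tool pointing down it reaches from about 275 to 750 mm from the base axis. Payload 10.2 kg.
Tool frame: the origin (TCP) lies midway between the tips of the shut fingers; the grasp point (between the pads) lies 19 mm behind it (env.grasp_offset is the distance from the TCP to the grasp point, in mm); z points along the fingers, y is the line along which they close (so a half turn about z gives the same grasp; the last joint's range is limited). The gripper opens to 88 mm and grips with 3 to 60 N. Pads are 18 mm wide; open, the fingers measure 123 mm over their backs; the gripper's body (75 mm by 187 mm) begins 45 mm behind the grasp point.
Start: joints at [1.119, 0.313, 1.498, -0, 1.331, -0.223], TCP at [119.087, 511.321, 206.62] pointing down, gripper open.
Joint ranges: [-2.94, 2.94], [-0.97, 2.17], [0.19, 2.56], [-1.23, 4.37], [0.02, 3.11], [-2.88, 2.88]. Speed limits (rad/s): [2.39, 2.39, 3.01, 3.14, 3.14, 3.14].

## Interface

Orientations are given as [roll, pitch, yaw] about the fixed x, y, z axes, in that order (R = Rz(yaw) Ry(pitch) Rx(roll)).
In Python, from workcell import env gives the robot as it stands.
- The arm moves only by the shell command python3 -m pendant 'ROWS' [OPENING]. ROWS is JSON, a list of rows, each a list of 4 numbers: the shift along the tool's x, y, z scaled (see below), then the turn about the tool's z scaled (see below). In form: [[x, y, z, yaw], ...]. A call has exactly 8 rows; each row is the pose to reach, as a shift and turn from the pose commanded when the call began, along the tool's axes at that moment, turning the shorter way round; what a row does not reach only later rows make up. The controller multiplies each number of a shift by 0.2 m and each number of a turn by 2 pi rad. A row lasts 1/10 s, in which the tool goes at most 50 mm and 8.59 degrees, less where a joint would pass 70% of its speed; a pose out of reach is approached as far as the arm can. A call with a number of a shift or a turn outside -1 to 1 is refused whole. A call with a gripper value outside its range is refused whole. OPENING is the closure, from -1 (fully open) to 1 (shut), set as the call begins (- or left out, the last holds). The fingers move at their own pace and stop on an object; the grip force is fixed at half the most. Time passes only in rows, so rows that repeat a pose let the fingers close, or fill a call up. It gives the time, the measured TCP pose, the force, the opening and the grip force at its end, in the units of the state.
- env.sense(): the state, without advancing time (a new reading comes with each control period).
- env.grab_frame(name): name is "scene" or "top"; returns a dict with "pixels" (400x640x3 uint8, blue, green, red), "intrinsics" (3x3 intrinsics, pixels), "extrinsics" (4x4, takes a point from camera to world coordinates). Camera axes: x right, y up, looking along -z (the intrinsics and any distortion apply to the point x, -y, -z); pixel columns grow to the right and rows downward; lengths in mm; the calibration is good to about 2 mm. A picture is of the moment at which its call begins. There is no depth.
- env.finish_job(): hands the job in; it is judged then, once.
Trained networks look in a picture, given as the dict that the camera call returned (one of the last four; its "shot" number tells which), for a name from the list of things; names that differ only in an ending like _2 or _b are one class to them, and where a whole thing is asked for, a point or a joint stands for the part that bears it (a point fixed in the world has none). Each returns a list of dicts, best first, with "p" (0 to 1); they miss things now and then, are a little off and sometimes report something else, mostly with a low value. They report only what shows in the picture. A call takes as long as a camera call. They do not tell look-alikes from the thing itself.
- env.trace(picture, target): "pixels" (400x640 bool, what is visible of it) and "extent" ([left, top, width, height] in pixels, round what is visible of it).
The state is a dict: "time": time; "joints": joint angles; "dq": joint speeds; "joint_torque": joint torques, N m; "eef_pos": TCP position; "tool_rot": TCP orientation; "wrist_force": force on the tool from outside, world axes, zero at the start; "moment": the same for the moment, N m; "grip_width": opening from 0.0 (shut) to 1.0 (fully open); "grasp_force": force on a finger pad.
Only numpy, scipy, OpenCV 4.12 (cv2) and the standard library are available. Lean on these libraries where they do the work, as an engineer would, in place of code of your own. Each camera call takes 0.05 s, during which the arm holds its last target. There are 200 camera calls.

## Working session

There is one attempt and no reset: what is moved stays moved. The work goes in short steps, Python scripts to look and compute and a shell command to move; the robot and the scene stay as the last step left them, time stands still between calls to the robot, and variables do not carry over. Pictures are saved under pics/ and viewed, at most 10 in all, crops included, and the job is handed in when it is done.

```bash
mkdir -p pics; python3 - <<'E'
from workcell import env
import cv2,numpy as np
for n in("top","scene"):
    f=env.grab_frame(n); cv2.imwrite(f"pics/{n}0.png",f["pixels"])
    print(n,f["intrinsics"],f["extrinsics"].round(3) if hasattr(f["extrinsics"],'round') else f["extrinsics"], f.keys())
    for t in("carrier_center","fixture","stop","spare"):
        for r in env.trace(f,t)[:4]: print(t,round(r["p"],2),r["extent"])
print(env.sense(),env.grasp_offset)
E
```

```text
top [[377.86071669   0.         318.01670577]
 [  0.         377.86071669 200.20984206]
 [  0.           0.           1.        ]] [[-1.700000e-02  9.830000e-01 -1.810000e-01  2.393200e+02]
 [-9.990000e-01 -1.200000e-02  3.000000e-02  2.454300e+01]
 [ 2.700000e-02  1.820000e-01  9.830000e-01  1.211512e+03]
 [ 0.000000e+00  0.000000e+00  0.000000e+00  1.000000e+00]] dict_keys(['pixels', 'intrinsics', 'extrinsics', 'shot'])
carrier_center 0.79 [389.6, 217.4, 21.4, 22.0]
carrier_center 0.65 [387.2, 180.2, 19.2, 22.9]
fixture 0.83 [408.8, 244.9, 39.3, 77.7]
fixture 0.74 [285.6, 128.5, 44.8, 70.5]
stop 0.54 [299.8, 136.1, 26.6, 13.1]
stop 0.42 [425.0, 257.1, 26.6, 12.1]
spare 0.54 [227.6, 166.7, 17.9, 24.6]
scene [[360.94335564   0.         319.19631699]
 [  0.         360.94335564 196.19617378]
 [  0.           0.           1.        ]] [[ 6.000000e-03 -7.870000e-01  6.160000e-01  1.105052e+03]
 [ 1.000000e+00  0.000000e+00 -9.000000e-03 -4.085000e+00]
 [ 7.000000e-03  6.160000e-01  7.870000e-01  8.943110e+02]
 [ 0.000000e+00  0.000000e+00  0.000000e+00  1.000000e+00]] dict_keys(['pixels
[... 390 characters left out ...]
ay([ 1.11863911e+00,  3.12911868e-01,  1.49773700e+00,  3.75753180e-05,
        1.33097014e+00, -2.23383590e-01]), 'dq': array([-2.09916490e-04,  6.53822956e-04, -7.35229832e-04, -2.07384857e-03,
        6.66682177e-05, -7.67271491e-05]), 'joint_torque': array([-1.68327933e-03, -4.01880777e+01, -2.52292925e+01,  6.93267072e-02,
        3.20727378e-02, -3.55039697e-05]), 'eef_pos': array([119.05504156, 511.3240077 , 206.60015745]), 'tool_rot': array([-3.14157504e+00, -4.14305212e-05,  2.91281011e+00]), 'wrist_force': array([ 0.7555378 , -0.18827895,  0.29221117]), 'moment': array([-0.02689358,  0.00723756,  0.03354255]), 'grasp_force': 0.0, 'grip_width': 0.9990311160966386} 18.700000000000003
```

```bash
python3 - <<'E'
import cv2,numpy as np
a=cv2.imread("pics/top0.png")[90:340,200:480]; b=cv2.imread("pics/scene0.png")[100:300,150:420]
a=cv2.resize(a,None,fx=2.85,fy=2.35,interpolation=3) if 0 else cv2.resize(a,None,fx=2.4,fy=2.4,interpolation=cv2.INTER_CUBIC)
cv2.imwrite("pics/topc.png",a)
cv2.imwrite("pics/scenec.png",cv2.resize(b,None,fx=2.9,fy=2.9,interpolation=cv2.INTER_CUBIC))
E
```

```text
(no output)
```

View pics/topc.png

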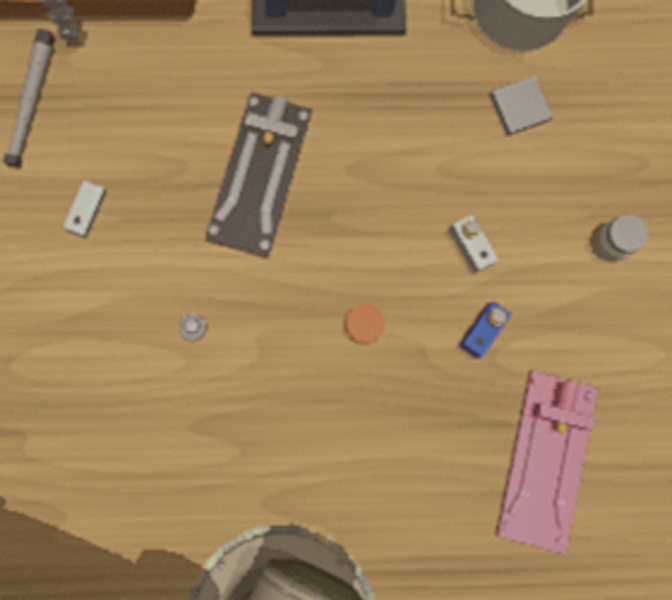

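View pics/scenec.png

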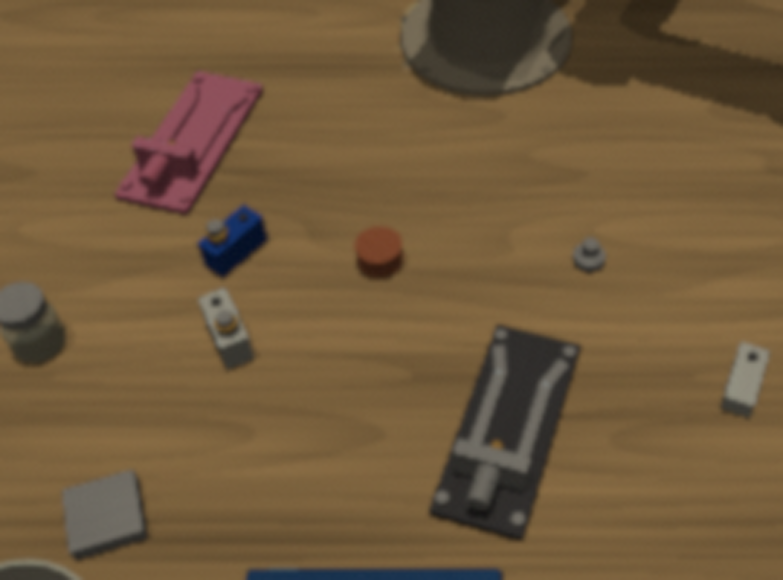

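The top crop shows these candidates (full-image pixels):
- Aluminium carrier with stub at (397,191). This is the target. Its nose points up-left, away from the robot.
- Blue look-alike at (402,227), to be left alone.
- Bare spare with no stub at (235,177).
- Dark jig at (307,163), stop end at the top. This is the right one.
- Pink jig at (428,283), to be left alone.

In the scene view the carrier is at (228,213) and the jig at (324,249).

```bash
cat > h.py <<'E'
import numpy as np, cv2
from scipy.optimize import minimize
from workcell import env
def proj(f,P):
    E=np.array(f["extrinsics"]);c=(np.asarray(P,float)-E[:3,3])@E[:3,:3]
    c=c*[1,-1,-1]; q=c@np.array(f["intrinsics"]).T; return q[:,:2]/q[:,2:]
def box(x0,x1,y0,y1,z0,z1): return np.array([[x,y,z] for x in(x0,x1) for y in(y0,y1) for z in(z0,z1)],float)
a=np.linspace(0,2*np.pi,24,endpoint=False)
def cyl(cx,r,z0,z1): return np.array([[cx+r*np.cos(t),r*np.sin(t),z] for t in a for z in(z0,z1)])
CAR=[box(-35,35,-15,15,0,40),cyl(17,8.5,40,62)]
JIG=[box(-110,110,-45,45,0,12),box(50,66,-35,35,12,50)]
def place(P,x,y,z,w):
    c,s=np.cos(w),np.sin(w); return np.c_[P[:,0]*c-P[:,1]*s+x,P[:,0]*s+P[:,1]*c+y,P[:,2]+z]
S=6
def render(f,M,pose,roi):
    l,t,w,h=roi; im=np.zeros((h*S,w*S),np.uint8)
    for P in M:
        q=(proj(f,place(P,*pose))+.5-[l,t])*S-.5
        cv2.fillConvexPoly(im,cv2.convexHull(np.round(q*16).astype(np.int32)),1,shift=4)
    return im.reshape(h,S,w,S).mean((1,3))
def fit(fm,M,p0,z=0):
    """fm: list of (frame, mask)"""
    R=[]
    for f,m in fm:
        l,t,w,h=cv2.boundingRect(m.astype(np.uint8)); l-=12;t-=12;w+=24;h+=24
        R.append((f,m[t:t+h,l:l+w].astype(float),(l,t,w,h)))
    def cost(p):
        c=0
        for f,m,r in R:
            k=render(f,M,(p[0],p[1],z,p[2]/100),r); c+=1-np.minimum(k,m).sum()/np.maximum(k,m).sum()
        return c/len(R)
    sx=np.array([p0[0],p0[1],p0[2]*100])
    for d in(15,5,3):
        s=np.vstack([sx]+[sx+d*np.eye(3)[i] for i in range(3)])
        r=minimize(cost,sx,method="Nelder-Mead",options=dict(initial_simplex=s,xatol=.02,fatol=1e-5)); sx=r.x
    return r.x*[1,1,.01],r.fun
def ray(f,uv,z):
    E=np.array(f["extrinsics"]);d=np.linalg.inv(f["intrinsics"])@[uv[0],uv[1],1]; d=E[:3,:3]@(d*[1,-1,-1])
    return E[:3,3]+d*(z-E[2,3])/d[2]
def mask(f,name,uv,tol=25):
    for r in env.trace(f,name):
        l,t,w,h=r["extent"]
        if np.hypot(l+w/2-uv[0],t+h/2-uv[1])<tol: return np.array(r["pixels"])
E
python3 - <<'E'
from h import *
F={n:env.grab_frame(n) for n in("top","scene")}
T=F["top"]
g=[("carrier_center",CAR,dict(top=(397,191),scene=(228,214)),ray(T,(397,192),25),.45,15),
   ("fixture",JIG,dict(top=(307,163),scene=(324,249)),ray(T,(307,163),10),-.26,25)]
for n,M,uv,p,w,tol in g:
    ms={k:mask(F[k],n,uv[k],tol) for k in F}
    print(n,p.round(),{k:None if m is None else m.sum() for k,m in ms.items()})
    for ks in(["top"],["scene"],["top","scene"]):
        fm=[(F[k],ms[k]) for k in ks if ms[k] is not None]
        if fm:
            r,c=fit(fm,M,(p[0],p[1],w)); print(ks,r.round(3),round(c,3))
# overlay
    for k in F:
        for P in M:
            q=proj(F[k],place(P,r[0],r[1],0,r[2])); v=F[k].setdefault("big",cv2.resize(F[k]["pixels"],None,fx=6,fy=6,interpolation=cv2.INTER_CUBIC))
            for z in (0,1): 
                h=cv2.convexHull(((q+.5)*6).astype(np.float32)).astype(int); cv2.polylines(v,[h],True,(0,255,0),1)
def crop(k,u): 
    x,y=int(u[0]*6),int(u[1]*6); return F[k]["big"][y-250:y+250,x-190:x+190]
cv2.imwrite("pics/car1.png",np.hstack([crop("top",(397,191)),crop("scene",(228,214))]))
cv2.imwrite("pics/jig1.png",np.hstack([crop("top",(307,163)),crop("scene",(324,249))]))
E
```

```text
carrier_center [ 482. -267.   25.] {'top': np.int64(230), 'scene': np.int64(256)}
['top'] [ 485.111 -268.149    0.503] 0.199
['scene'] [ 4.84104e+02 -2.64530e+02  4.37000e-01] 0.149
['top', 'scene'] [ 4.84702e+02 -2.65359e+02  4.52000e-01] 0.187
fixture [586.  22.  10.] {'top': np.int64(1835), 'scene': np.int64(2204)}
['top'] [ 5.90244e+02  1.83180e+01 -3.02000e-01] 0.037
['scene'] [ 5.8925e+02  2.2440e+01 -2.9600e-01] 0.054
['top', 'scene'] [ 5.89765e+02  2.02560e+01 -2.90000e-01] 0.06
```

View pics/car1.png

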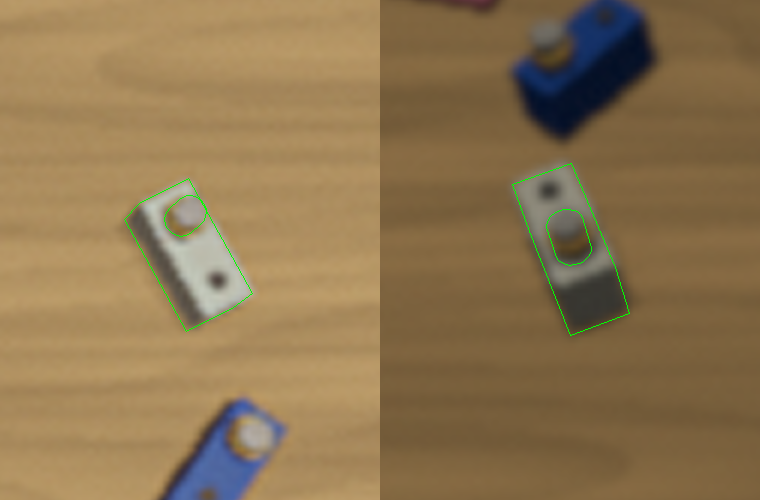

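View pics/jig1.png

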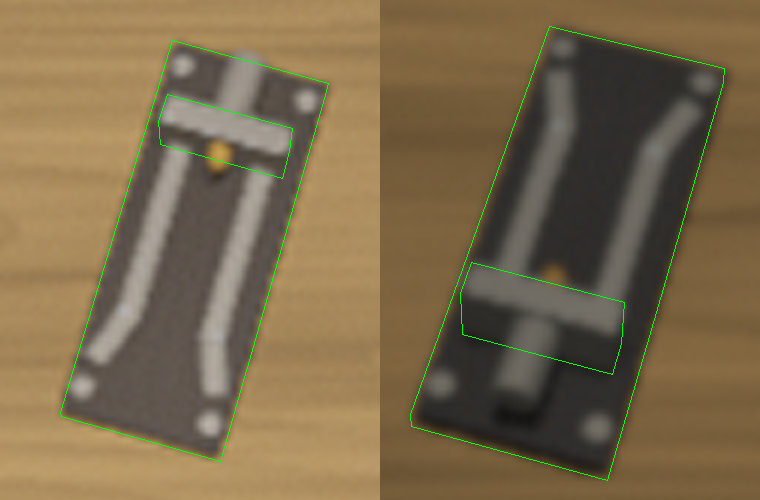

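The fits match the pictures. Carrier is at about (485,-265) with yaw 0.46, jig at about (590,20) with yaw -0.293. I'm setting out above the carrier.

```bash
cat > go.py <<'E'
import sys,numpy as np
from workcell import env
def go(x,y,z,w):
    s=env.sense();p=s["eef_pos"];c=s["tool_rot"][2];d=np.array([x,y,z])-p
    t=np.array([np.cos(c)*d[0]+np.sin(c)*d[1],np.sin(c)*d[0]-np.cos(c)*d[1],-d[2]])/200
    dw=(w-c+np.pi)%(2*np.pi)-np.pi
    print("rows",t.round(4),round(-dw/2/np.pi,4),"t",round(s["time"],2),"eef",p.round(1),s["tool_rot"].round(4),"F",np.round(s["wrist_force"],1),"grip",round(s["grip_width"],3),round(s["grasp_force"],1),"q6",s["joints"][5].round(2))
if __name__=="__main__": go(*map(float,sys.argv[1:]))
E
python3 -m pendant '[[-0.05,-0.06,0,0.01],[-0.15,-0.18,0,0.03],[-0.25,-0.3,0,0.05],[-0.37,-0.45,0,0.07],[-0.49,-0.6,0,0.09],[-0.6,-0.75,0,0.11],[-0.7,-0.88,0,0.13],[-0.8,-1,0,0.15]]' -1
python3 go.py 484.7 -265.4 120 0.46
```

```text
time: 1.6
eef_pos: [229.9, 279.0, 206.8]
tool_rot: [3.141, -0.0, 1.965]
wrist_force: [0.9, 0.3, 0.3]
grip_width: 1.001
grasp_force: 0.0
rows [-3.0024  0.1306  0.4339] 0.2396 t 1.6 eef [229.9 279.  206.8] [ 3.141  -0.      1.9652] F [0.9 0.3 0.3] grip 1.001 0.0 q6 0.16
```

```bash

python3 -m pendant '[[-0.12,0.01,0,0.015],[-0.24,0.01,0,0.03],[-0.37,0.02,0,0.045],[-0.5,0.02,0,0.06],[-0.62,0.03,0,0.075],[-0.75,0.03,0,0.09],[-0.88,0.04,0,0.11],[-1,0.04,0,0.13]]' >/dev/null
python3 go.py 484.7 -265.4 120 0.46
```

```text
rows [-1.3095  1.5184  0.4339] 0.1095 t 2.4 eef [315.2  98.  206.8] [ 3.1410e+00 -2.0000e-04  1.1481e+00] F [ 0.6  0.9 -0.1] grip 0.995 0.0 q6 0.36
```

```bash

python3 -m pendant '[[-0.11,0.12,0,0.013],[-0.22,0.25,0,0.027],[-0.33,0.38,0,0.04],[-0.44,0.5,0,0.053],[-0.55,0.63,0,0.067],[-0.66,0.76,0,0.08],[-0.77,0.88,0,0.095],[-0.87,1,0,0.1095]]' >/dev/null
python3 go.py 484.7 -265.4 120 0.46
```

```text
rows [-0.0168  0.6778  0.4332] 0.0002 t 3.2 eef [ 427.4 -142.5  206.6] [ 3.1415e+00 -1.0000e-04  4.6110e-01] F [ 0.7 -1.  -0.4] grip 1.001 0.0 q6 0.53
```

```bash

python3 -m pendant '[[0,0.1,0.04,0],[0,0.24,0.1,0],[-0.01,0.38,0.18,0],[-0.01,0.52,0.26,0],[-0.015,0.62,0.34,0],[-0.0168,0.6778,0.4,0],[-0.0168,0.6778,0.433,0],[-0.0168,0.6778,0.433,0]]' >/dev/null
python3 go.py 484.7 -265.4 15 0.46
python3 - <<'E'
from h import *
v=[]
for n,u in(("top",(397,191)),("scene",(228,214))):
    f=env.grab_frame(n)["pixels"][u[1]-40:u[1]+40,u[0]-32:u[0]+32]; v.append(cv2.resize(f,None,fx=6,fy=6,interpolation=cv2.INTER_CUBIC))
cv2.imwrite("pics/above.png",np.hstack(v))
E
```

```text
rows [-0.004   0.0112  0.5213] 0.0009 t 4.0 eef [ 484.4 -263.   119.3] [-3.1398e+00  7.0000e-04  4.6550e-01] F [ 0.1  0.7 -0.3] grip 0.999 0.0 q6 0.4
```

View pics/above.png

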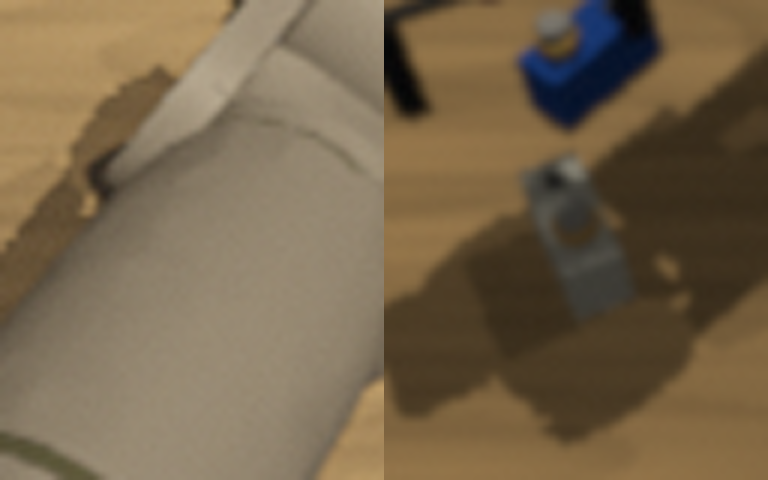

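The close crop shows the grey carrier with its ring between the finger positions and clear of the blue one, which sits behind it. Descending.

```bash

python3 -m pendant '[[-0.004,0.011,0.08,0],[-0.004,0.011,0.18,0],[-0.004,0.011,0.28,0],[-0.004,0.011,0.38,0],[-0.004,0.011,0.46,0],[-0.004,0.011,0.505,0],[-0.004,0.011,0.52,0],[-0.004,0.011,0.52,0]]' >/dev/null
python3 go.py 484.7 -265.4 15 0.46
python3 -m pendant '[[0,0,0,0],[0,0,0,0],[0,0,0,0],[0,0,0,0],[0,0,0,0],[0,0,0,0],[0,0,0,0],[0,0,0,0]]' 1
python3 go.py 484.7 -265.4 15 0.46
```

```text
rows [-0.0018 -0.0043  0.0079] 0.0009 t 4.9 eef [ 485.4 -266.    16.6] [ 3.1409e+00 -3.0000e-04  4.6570e-01] F [-0.4  0.5  0.3] grip 1.001 0.0 q6 0.39
time: 5.7
eef_pos: [485.2, -266.0, 16.0]
tool_rot: [-3.142, 0.0, 0.465]
wrist_force: [0.1, 0.1, 0.0]
grip_width: 0.293
grasp_force: 0.0
rows [-0.0007 -0.0037  0.005 ] 0.0009 t 5.7 eef [ 485.2 -266.    16. ] [-3.1416  0.      0.4655] F [0.1 0.1 0. ] grip 0.293 0.0 q6 0.39
```

```bash

python3 -m pendant '[[0,0,0,0],[0,0,0,0],[0,0,0,0],[0,0,0,0],[0,0,0,0],[0,0,0,0],[0,0,0,0],[0,0,0,0]]' 
python3 - <<'E'
from h import *
v=[]
for n,u in(("top",(397,191)),("scene",(228,214))):
    f=env.grab_frame(n)["pixels"][u[1]-40:u[1]+40,u[0]-32:u[0]+32]; v.append(cv2.resize(f,None,fx=6,fy=6,interpolation=cv2.INTER_CUBIC))
cv2.imwrite("pics/grip.png",np.hstack(v))
E
```

```text
time: 6.5
eef_pos: [485.1, -266.0, 16.0]
tool_rot: [-3.142, 0.0, 0.465]
wrist_force: [-0.7, 0.2, 0.1]
grip_width: 0.005
grasp_force: 0.8
```

View pics/grip.png

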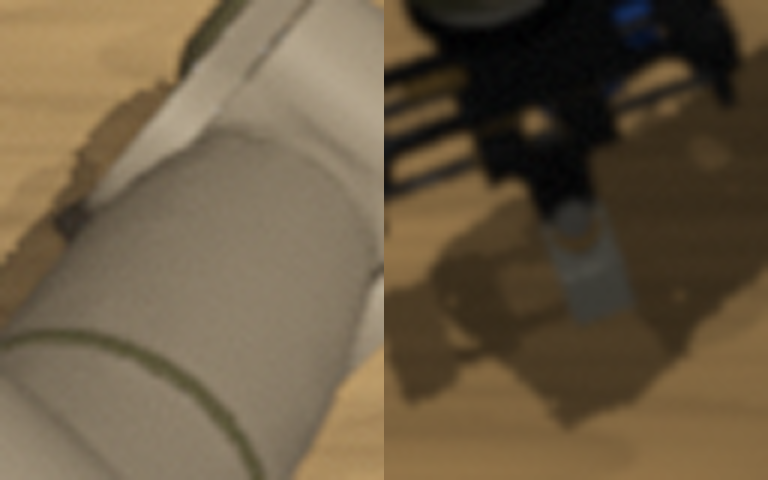

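```bash
python3 - <<'E'
from h import *
f=env.grab_frame("scene"); t=env.grab_frame("top")
ty=np.array([.449,-.894,0])
P=np.array([[484.4,-263,119.3]+50*ty,[484.4,-263,119.3]-50*ty,[485.1,-266,16],[485.1,-266,60],[484.7,-265.4,20]])
q=proj(f,P); print(q.round(1)); print("crop",((q-[196,174])*6+[384,0]).round())
for n,fr in(("scene",f),("top",t)):
    for r in env.trace(fr,"carrier_center")[:3]: print(n,r["p"],r["extent"])
s=env.sense(); print(s["joints"].round(3), s["wrist_force"], s["grasp_force"],s["eef_pos"],s["tool_rot"])
cv2.imwrite("pics/full.png",f["pixels"][60:300,100:420].repeat(2,0).repeat(2,1))
E
```

```text
[[203.7 198.7]
 [239.  186. ]
 [227.7 214.2]
 [224.8 205.4]
 [227.7 213.3]]
crop [[430. 148.]
 [642.  72.]
 [574. 241.]
 [557. 188.]
 [574. 236.]]
scene 0.58 [222.0, 208.1, 15.0, 21.3]
top 0.26 [140.6, 202.4, 52.4, 79.7]
[-0.713  0.594  1.618 -0.     0.93   0.392] [-2.15050864 -0.02265475 -0.58435432] 0.7914887963124784 [ 485.14584488 -265.96570333   16.00846527] [-3.14154492e+00  2.35824045e-05  4.65512500e-01]
```

View pics/full.png

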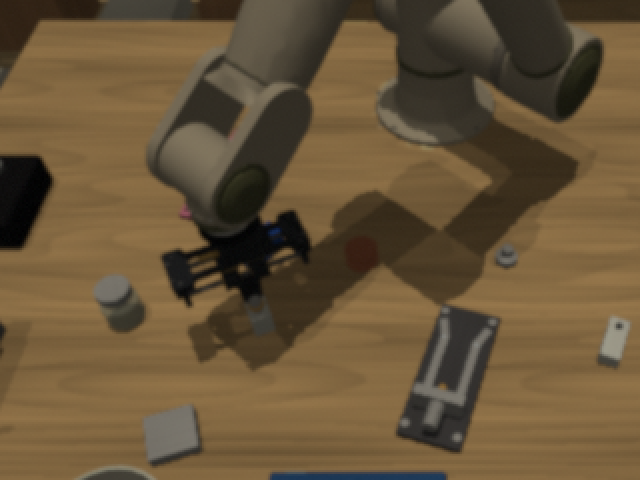

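The carrier hasn't moved. The fingers shut without touching it, and they appear to cover the top of its rear half. That puts the tips higher than the reported z, at about 40 mm instead of 16. I'll lift, open, then feel downwards with the fingers straddling the block.

```bash

python3 -m pendant '[[0,0,-0.05,0],[0,0,-0.1,0],[0,0,-0.1,0],[0,0,-0.1,0],[0,0,-0.1,0],[0,0,-0.1,0],[0,0,-0.1,0],[0,0,-0.1,0]]' -1
python3 -m pendant '[[0,0,0,0],[0,0,0,0],[0,0,0.02,0],[0,0,0.05,0],[0,0,0.08,0],[0,0,0.1,0],[0,0,0.11,0],[0,0,0.12,0]]' 
python3 - <<'E'
from h import *
f=env.grab_frame("scene")["pixels"][150:240,170:270]
f=cv2.resize(f,None,fx=6,fy=6,interpolation=cv2.INTER_CUBIC)
cv2.imwrite("pics/low.png",(255*(f/255.)**.5).astype(np.uint8))
E
```

```text
time: 7.6
eef_pos: [485.1, -266.0, 35.9]
tool_rot: [-3.141, 0.0, 0.465]
wrist_force: [0.1, -0.4, 0.0]
grip_width: 0.708
grasp_force: 0.0
time: 8.4
eef_pos: [485.2, -266.0, 11.8]
tool_rot: [-3.142, 0.0, 0.465]
wrist_force: [-0.0, -0.1, -0.1]
grip_width: 1.0
grasp_force: 0.0
```

View pics/low.png

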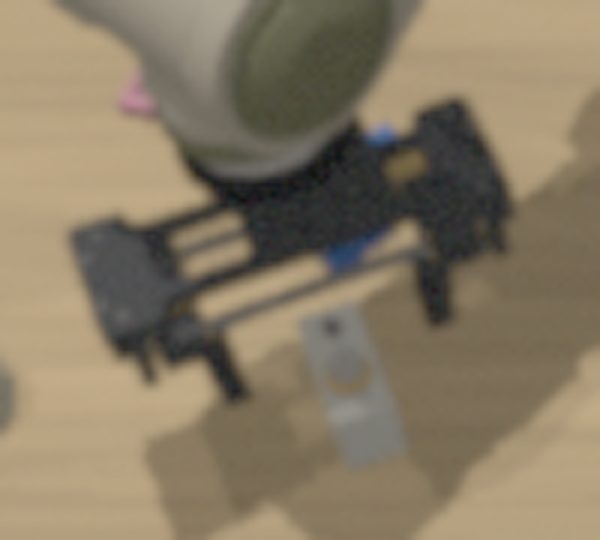

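Both fingertips show about 5.4 px higher than predicted, and the column shift matches too. The tips are truly about 27 mm above the reported z, so I'm going about 25 mm lower, gently.

```bash

python3 -m pendant '[[0,0,0.02,0],[0,0,0.04,0],[0,0,0.06,0],[0,0,0.075,0],[0,0,0.09,0],[0,0,0.1,0],[0,0,0.11,0],[0,0,0.11,0]]'
python3 - <<'E'
from h import *
f=env.grab_frame("scene")["pixels"][190:235,195:255]
cv2.imwrite("pics/low2.png",f)
s=env.sense();print(s["eef_pos"],s["wrist_force"])
# fingertip search: dark pixels in columns near expected tips, lowest rows
f=env.grab_frame("scene");g=f["pixels"].max(2).astype(int)
for c in(207,208,209,210,211,212,240,241,242,243,244,245): print(c,g[200:226,c])
E
```

```text
time: 9.25
eef_pos: [485.1, -265.9, -10.2]
tool_rot: [-3.141, 0.0, 0.465]
wrist_force: [0.1, -0.7, 0.5]
grip_width: 1.001
grasp_force: 0.0
[ 485.14265034 -265.96508854  -10.02136769] [-0.16665911  0.96329463 -0.4112491 ]
207 [ 53  17  20  52  96 122 112  75  42  33  32  23  10  10   8  10  14  24
  36  46  52  56  56  57  57  58]
208 [ 35  14  30  68 107 123 108  69  39  30  28  20  11  10  10   8   9  12
  18  29  39  48  56  56  58  58]
209 [ 19  15  45  85 117 122  97  59  40  47  51  44  25  14   7   7   9   7
   7  13  24  37  51  57  55  57]
210 [ 14  23  58  97 120 114  83  52  55  76  84  71  51  32  21  12  10   8
   9   9  12  29  47  54  57  58]
211 [ 13  34  73 108 121 109  73  51  74  98 100  86  72  59  43  30  20  17
  11   9  13  31  47  56  58  58]
212 [ 17  48  90 118 118  97  60  54  86 105  94  85  81  75  64  51  43  35
  22  19  23  37  52  57  59  57]
240 [27 29 33 38 45 51 51 53 56 58 59 61 64 63 62 61 60 61 62 61 59 57 57 57
 58 58]
241 [12 12 11 20 25 32 38 45 51 56 59 61 62 62 61 61 61 62 63 61 58 57 57 58
 58 58]
242 [ 8  6  7  7 11 13 17 27 37 50 59 61 63 62 61 62 61 61 63 61 58 58 57 58
 59 58]
243 [10  7  7  8  6  8  9 10 24 42 57 62 63 62 61 60 61 63 62 61 59 57 56 57
 58 58]
244 [ 7  8  7  8  7  7  8 11 24 42 56 61 64 62 62 61 61 62 62 61 59 58 56 57
 59 57]
245 [23 20 16 15 15 13 12 15 29 46 57 61 63 63 62 60 61 62 63 62 60 56 56 57
 58 59]
```

The fingertips now project to a true height of about 15 mm, so I'm gripping here.

```bash

python3 -m pendant '[[0,0,0,0],[0,0,0,0],[0,0,0,0],[0,0,0,0],[0,0,0,0],[0,0,0,0],[0,0,0,0],[0,0,0,0]]' 1
python3 -m pendant '[[0,0,0,0],[0,0,0,0],[0,0,0,0],[0,0,0,0],[0,0,0,0],[0,0,0,0],[0,0,0,0],[0,0,0,0]]'
```

```text
time: 10.15
eef_pos: [485.0, -265.9, -10.0]
tool_rot: [-3.141, 0.0, 0.466]
wrist_force: [-0.7, 1.0, 1.2]
grip_width: 0.34
grasp_force: 29.7
time: 10.95
eef_pos: [485.0, -265.9, -10.0]
tool_rot: [-3.141, 0.0, 0.466]
wrist_force: [-2.8, 2.8, 1.7]
grip_width: 0.34
grasp_force: 29.7
```

```bash

python3 -m pendant '[[0,0,-0.03,0],[0,0,-0.08,0],[0,0,-0.14,0],[0,0,-0.2,0],[0,0,-0.26,0],[0,0,-0.32,0],[0,0,-0.35,0],[0,0,-0.35,0]]'
python3 go.py 556.3 30.4 60 -0.293
```

```text
time: 11.75
eef_pos: [485.5, -266.3, 61.0]
tool_rot: [3.14, -0.001, 0.465]
wrist_force: [-0.0, 0.7, -3.5]
grip_width: 0.341
grasp_force: 29.7
rows [ 0.9821 -1.1666  0.0051] 0.1207 t 11.75 eef [ 485.5 -266.3   61. ] [ 3.140e+00 -7.000e-04  4.655e-01] F [-0.   0.7 -3.5] grip 0.341 29.7 q6 0.39
```

```bash

python3 -m pendant '[[0.05,-0.06,0,0.006],[0.15,-0.18,0,0.02],[0.28,-0.33,0,0.034],[0.42,-0.5,0,0.05],[0.56,-0.66,0,0.066],[0.68,-0.81,0,0.083],[0.78,-0.93,0,0.096],[0.84,-1,0,0.104]]' >/dev/null
python3 go.py 556.3 30.4 60 -0.293
```

```text
rows [ 0.0165 -0.206  -0.0027] 0.0165 t 12.55 eef [545.3  -9.4  59.5] [-3.1413e+00  1.2000e-03 -1.8910e-01] F [-0.2 -0.2 -3.3] grip 0.337 29.7 q6 1.53
```

```bash

python3 -m pendant '[[0.004,-0.05,0,0.005],[0.01,-0.12,0.02,0.01],[0.0165,-0.18,0.05,0.0165],[0.0165,-0.206,0.08,0.0165],[0.0165,-0.206,0.1,0.0165],[0.0165,-0.206,0.1,0.0165],[0.0165,-0.206,0.1,0.0165],[0.0165,-0.206,0.1,0.0165]]' >/dev/null
python3 go.py 556.3 30.4 20 -0.293
python3 - <<'E'
from h import *
f=env.grab_frame("scene"); s=env.sense()
for r in env.trace(f,"carrier_center")[:3]: print(r["p"],r["extent"],r["pixels"].sum())
x,y,z=s["eef_pos"];w=s["tool_rot"][2]
P=place(np.vstack([box(35,35,-15,15,0,40)[:4],[[17,0,62],[17,8.5,62],[17,-8.5,62]]]),x,y,z+10,w)
q=proj(f,P);print(q.round(1))
J=place(np.array([[50,-35,50],[50,35,50],[36,0,36],[50,-17.5,18],[50,17.5,18],[-50,-17.5,18],[-50,17.5,18.]]),589.8,20.3,0,-.293)
j=proj(f,J);print(j.round(1))
u,v=285,190
big=cv2.resize(f["pixels"][v:v+75,u:u+85],None,fx=8,fy=8,interpolation=cv2.INTER_CUBIC)
big=(255*(big/255.)**.6).astype(np.uint8)
for a,c in((q,(0,0,255)),(j,(0,255,0))):
    for p in a: cv2.circle(big,tuple(((p+.5-[u,v])*8).astype(int)),2,c,-1)
cv2.imwrite("pics/ch.png",big)
E
```

```text
rows [-0.0054 -0.0133  0.1015] 0.0002 t 13.35 eef [556.6  27.5  40.3] [-3.1416e+00 -5.0000e-04 -2.9190e-01] F [ 0.5  0.6 -3.4] grip 0.339 29.7 q6 1.7
0.84 [318.4, 209.7, 16.7, 31.4] 299
0.75 [219.5, 172.3, 20.6, 22.3] 325
[[318.6 237. ]
 [318.7 229.1]
 [329.2 239.8]
 [329.7 231.8]
 [326.2 220.3]
 [329.3 221.1]
 [323.1 219.5]]
[[307.1 250.6]
 [332.5 257.4]
 [321.2 252.1]
 [313.5 258.1]
 [325.8 261.4]
 [323.6 228.4]
 [335.3 231.4]]
```

View pics/ch.png

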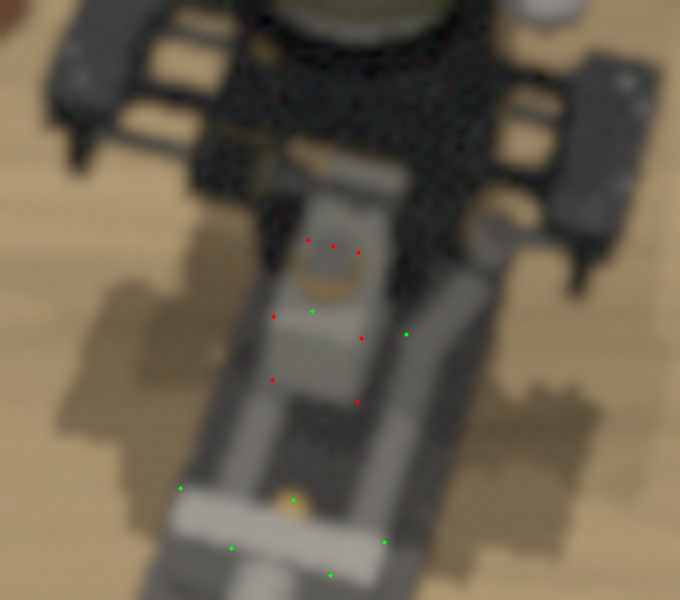

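The scene crop shows the carrier held, nose towards the stop, about where the arm reading predicts (nose face at about (315,360) in the crop, red dots). The plunger at (292,505) matches the jig estimate. Next I check the lateral alignment numerically.

```bash
python3 - <<'E'
from h import *
f=env.grab_frame("scene"); s=env.sense(); x,y,z=s["eef_pos"];w=s["tool_rot"][2]; print(s["eef_pos"],w)
g=f["pixels"].mean(2).astype(np.float32)
def prof(pts): 
    q=proj(f,pts).astype(np.float32); return cv2.remap(g,q[:,0].copy(),q[:,1].copy(),cv2.INTER_LINEAR)
Y=np.arange(-48,48.5,1.)
def jig(xs,zz): return np.mean([prof(place(np.c_[np.full_like(Y,X),Y,np.full_like(Y,zz)],589.8,20.3,0,-.293)) for X in xs],0)
def edges(p,thr=None): 
    t=(p.max()+p.min())/2 if thr is None else thr; i=np.where(np.diff(np.sign(p-t)))[0]
    return [round(float(Y[k]+(t-p[k])/(p[k+1]-p[k])),1) for k in i]
print("fence"); 
for xs in ([15,17,19],[20,22,24],[25,27,29]): 
    p=jig(xs,18); print(edges(p,(p[48]+p[20:76].max())/2), p[20:78:3].round())
print("stop top",edges(jig([57,59,61],50)))
for zz in(8,14,20,26,32):
    p=prof(place(np.c_[np.full_like(Y,35),Y,np.full_like(Y,zz)],x,y,z+10,w)); print("nose",zz,p[24:72:3].round(), edges(p[28:68],None) if 0 else "")
E
```

```text
[556.54186406  27.75565123  40.23729887] -0.2917851686868729
fence
[] [[51.]
 [60.]
 [61.]
 [56.]
 [42.]
 [29.]
 [25.]
 [25.]
 [26.]
 [26.]
 [24.]
 [25.]
 [24.]
 [25.]
 [27.]
 [39.]
 [54.]
 [61.]
 [60.]
 [51.]]
[] [[51.]
 [60.]
 [61.]
 [56.]
 [42.]
 [29.]
 [29.]
 [36.]
 [43.]
 [41.]
 [32.]
 [26.]
 [25.]
 [25.]
 [28.]
 [39.]
 [54.]
 [61.]
 [60.]
 [52.]]
[] [[56.]
 [64.]
 [65.]
 [61.]
 [48.]
 [37.]
 [44.]
 [62.]
 [77.]
 [75.]
 [58.]
 [41.]
 [32.]
 [32.]
 [36.]
 [47.]
 [59.]
 [67.]
 [66.]
 [58.]]
stop top []
nose 8 [[20.]
 [27.]
 [42.]
 [53.]
 [56.]
 [57.]
 [57.]
 [57.]
 [57.]
 [56.]
 [56.]
 [56.]
 [51.]
 [37.]
 [23.]
 [21.]] 
nose 14 [[20.]
 [26.]
 [40.]
 [52.]
 [57.]
 [58.]
 [57.]
 [58.]
 [58.]
 [57.]
 [58.]
 [57.]
 [53.]
 [42.]
 [27.]
 [20.]] 
nose 20 [[22.]
 [25.]
 [37.]
 [52.]
 [57.]
 [57.]
 [56.]
 [58.]
 [57.]
 [58.]
 [58.]
 [58.]
 [54.]
 [46.]
 [32.]
 [22.]] 
nose 26 [[25.]
 [26.]
 [36.]
 [50.]
 [57.]
 [58.]
 [58.]
 [58.]
 [58.]
 [59.]
 [59.]
 [58.]
 [55.]
 [48.]
 [33.]
 [23.]] 
nose 32 [[26.]
 [28.]
 [39.]
 [56.]
 [61.]
 [62.]
 [62.]
 [63.]
 [62.]
 [63.]
 [64.]
 [62.]
 [58.]
 [51.]
 [38.]
 [25.]]
```

```bash
python3 go.py 556.8 32.1 14 -0.293
```

```text
rows [-0.005  -0.0212  0.1312] 0.0002 t 13.5 eef [556.5  27.8  40.2] [-3.1416e+00 -4.0000e-04 -2.9180e-01] F [ 0.   0.3 -3.3] grip 0.339 29.7 q6 1.7
```

```bash

python3 -m pendant '[[-0.002,-0.01,0.02,0],[-0.005,-0.021,0.05,0],[-0.005,-0.021,0.08,0],[-0.005,-0.021,0.11,0],[-0.005,-0.021,0.131,0],[-0.005,-0.021,0.131,0],[-0.005,-0.021,0.131,0],[-0.005,-0.021,0.131,0]]' >/dev/null
cat > lat.py <<'E'
from h import *
f=env.grab_frame("scene"); s=env.sense(); x,y,z=s["eef_pos"];w=s["tool_rot"][2]; print(s["eef_pos"].round(1),round(w,4),s["wrist_force"].round(1))
g=f["pixels"].mean(2).astype(np.float32)
Y=np.arange(-48,48.5,.5)
def prof(X,zz,pose):
    q=proj(f,place(np.c_[np.full_like(Y,X),Y,np.full_like(Y,zz)],*pose)).astype(np.float32); return cv2.remap(g,q[:,0].copy(),q[:,1].copy(),cv2.INTER_LINEAR).ravel()
J=(590.0,21.1,0,-.293)
def mid(p,t):
    i=[k for k in np.where(np.diff(np.sign(p-t)))[0]]; e=[Y[k]+.5*(t-p[k])/(p[k+1]-p[k]) for k in i]
    a=max([v for v in e if v<0]);b=min([v for v in e if v>0]); return round(float(a),1),round(float(b),1),round(float(a+b)/2,2)
for X in(8,14,20): print("fence",X,mid(prof(X,18,J),43))
C=(x,y,z+10,w)
for zz in(10,16,22,28): print("nose",zz,mid(prof(35,zz,C),40))
c,sn=np.cos(J[3]),np.sin(J[3]);d=np.array([x-J[0],y-J[1]]);print("TCP in jig",(d@[c,sn]).round(1),(d@[-sn,c]).round(2))
E
python3 lat.py
```

```text
[556.9  32.3  14.1] -0.2916 [ 0.1 -0.1 -3.5]
fence 8 (-17.0, 16.9, -0.03)
fence 14 (-17.2, 17.1, -0.03)
fence 20 (-16.8, 16.8, -0.0)
nose 10 (-28.2, 15.3, -6.48)
nose 16 (-26.0, 16.6, -4.67)
nose 22 (-24.6, 16.7, -3.97)
nose 28 (-23.0, 17.1, -2.95)
TCP in jig -34.9 1.14
```

```bash

python3 -m pendant '[[0,0.0025,0.005,0],[0,0.0025,0.01,0],[0,0.0025,0.016,0],[0,0.0025,0.022,0],[0,0.0025,0.028,0],[0,0.0025,0.034,0],[0,0.0025,0.04,0],[0,0.0025,0.044,0]]'
python3 -m pendant '[[0,0,0.003,0],[0,0,0.006,0],[0,0,0.006,0],[0,0,0.006,0],[0,0,0.009,0],[0,0,0.009,0],[0,0,0.009,0],[0,0,0.009,0]]'
```

```text
time: 15.15
eef_pos: [556.5, 31.8, 4.9]
tool_rot: [3.142, 0.0, -0.292]
wrist_force: [-0.1, -0.1, -3.9]
grip_width: 0.339
grasp_force: 29.7
time: 15.95
eef_pos: [556.6, 31.8, 3.2]
tool_rot: [-3.142, 0.0, -0.292]
wrist_force: [-0.2, 0.1, -3.3]
grip_width: 0.338
grasp_force: 29.7
```

```bash

python3 -m pendant '[[0,0,0.002,0],[0,0,0.002,0],[0,0,0.004,0],[0,0,0.004,0],[0,0,0.006,0],[0,0,0.006,0],[0,0,0.006,0],[0,0,0.006,0]]'
```

```text
time: 16.75
eef_pos: [556.6, 31.8, 2.1]
tool_rot: [-3.142, -0.0, -0.292]
wrist_force: [0.4, -0.3, -3.4]
grip_width: 0.339
grasp_force: 29.7
```

```bash

python3 -m pendant '[[0,0,0.002,0],[0,0,0.002,0],[0,0,0.004,0],[0,0,0.004,0],[0,0,0.005,0],[0,0,0.005,0],[0,0,0.005,0],[0,0,0.005,0]]'
python3 -m pendant '[[0,0,0.002,0],[0,0,0.002,0],[0,0,0.002,0],[0,0,0.002,0],[0,0,0.004,0],[0,0,0.004,0],[0,0,0.004,0],[0,0,0.004,0]]'
```

```text
time: 17.55
eef_pos: [556.6, 31.8, 2.0]
tool_rot: [3.142, -0.0, -0.291]
wrist_force: [-5.4, 0.4, 9.8]
grip_width: 0.337
grasp_force: 29.7
time: 18.35
eef_pos: [556.6, 31.8, 1.9]
tool_rot: [3.141, -0.0, -0.291]
wrist_force: [-8.8, 0.6, 17.9]
grip_width: 0.341
grasp_force: 29.7
```

The carrier touched the floor exactly where predicted (z=2). I'll ease the down-force and slide.

```bash

python3 -m pendant '[[0,0,-0.003,0],[0,0,-0.006,0],[0,0,-0.008,0],[0,0,-0.008,0],[0,0,-0.008,0],[0,0,-0.008,0],[0,0,-0.008,0],[0,0,-0.008,0]]'
python3 lat.py
```

```text
time: 19.15
eef_pos: [556.6, 31.8, 2.0]
tool_rot: [3.142, -0.0, -0.292]
wrist_force: [-3.7, -0.3, 4.7]
grip_width: 0.337
grasp_force: 29.7
[556.6  31.8   2. ] -0.2916 [-2.6 -0.2  6.1]
fence 8 (-16.9, 16.3, -0.29)
fence 14 (-17.0, 17.1, 0.03)
fence 20 (-16.9, 17.1, 0.09)
nose 10 (-30.7, 30.2, -0.26)
nose 16 (-29.6, 31.2, 0.78)
nose 22 (-27.5, 31.6, 2.07)
nose 28 (-25.4, 31.4, 3.01)
TCP in jig -35.1 0.6
```

```bash

python3 -m pendant '[[0.01,0,-0.001,0],[0.03,0,-0.001,0],[0.05,0,-0.001,0],[0.07,0,-0.001,0],[0.095,0,-0.001,0],[0.12,0,-0.001,0],[0.14,0,-0.001,0],[0.15,0,-0.001,0]]'
python3 lat.py
```

```text
time: 20.0
eef_pos: [585.6, 23.1, 2.0]
tool_rot: [3.142, 0.0, -0.292]
wrist_force: [-5.8, 0.5, 6.0]
grip_width: 0.337
grasp_force: 29.7
[585.8  23.    2. ] -0.2918 [-2.6  0.5  3.6]
fence 8 (-26.7, 15.8, -5.44)
fence 14 (-27.2, 27.7, 0.26)
fence 20 (-29.2, 29.5, 0.15)
nose 10 (-31.3, 30.1, -0.6)
nose 16 (-29.7, 30.7, 0.46)
nose 22 (-27.9, 31.4, 1.72)
nose 28 (-26.2, 31.3, 2.53)
TCP in jig -4.5 0.61
```

```bash

python3 -m pendant '[[0.008,0,0,0],[0.018,0,0,0],[0.028,0,0,0],[0.038,0,0,0],[0.048,0,0,0],[0.058,0,0,0],[0.066,0,0,0],[0.07,0,0,0]]'
python3 go.py 604.4 16.9 2 -0.2918
```

```text
time: 20.85
eef_pos: [597.1, 19.7, 2.0]
tool_rot: [3.141, 0.004, -0.291]
wrist_force: [-14.0, 2.5, 11.3]
grip_width: 0.34
grasp_force: 29.7
rows [ 0.0391  0.0028 -0.    ] 0.0001 t 20.85 eef [597.1  19.7   2. ] [ 3.1411  0.0044 -0.2914] F [-14.    2.5  11.3] grip 0.34 29.7 q6 1.7
```

```bash

python3 -m pendant '[[0.003,0,-0.001,0],[0.006,0,-0.002,0],[0.01,0,-0.002,0],[0.014,0,-0.002,0],[0.018,0,-0.002,0],[0.022,0,-0.002,0],[0.025,0,-0.002,0],[0.025,0,-0.002,0]]'
python3 go.py 604.4 16.9 2 -0.2918
```

```text
time: 21.65
eef_pos: [601.3, 18.4, 2.0]
tool_rot: [3.141, 0.006, -0.291]
wrist_force: [-15.0, 3.9, 10.2]
grip_width: 0.342
grasp_force: 29.7
rows [ 0.017   0.0027 -0.0001] 0.0001 t 21.65 eef [601.3  18.4   2. ] [ 3.1409  0.0058 -0.2913] F [-15.    3.9  10.2] grip 0.342 29.7 q6 1.7
```

```bash

python3 -m pendant '[[0.002,0,-0.002,0],[0.004,0,-0.003,0],[0.007,0,-0.003,0],[0.01,0,-0.003,0],[0.013,0,-0.003,0],[0.015,0,-0.003,0],[0.015,0,-0.003,0],[0.015,0,-0.003,0]]'
python3 go.py 604.4 16.9 2 -0.2918
```

```text
time: 22.45
eef_pos: [601.5, 17.6, 1.9]
tool_rot: [3.139, 0.012, -0.291]
wrist_force: [-25.8, 2.0, 14.1]
grip_width: 0.339
grasp_force: 30.0
rows [ 0.0147 -0.0009 -0.0003] 0.0001 t 22.45 eef [601.5  17.6   1.9] [ 3.1392  0.0124 -0.2912] F [-25.8   2.   14.1] grip 0.339 30.0 q6 1.7
```

```bash

python3 -m pendant '[[0,0,-0.001,0],[-0.001,0,-0.002,0],[-0.001,0,-0.003,0],[-0.001,0,-0.003,0],[-0.001,0,-0.003,0],[-0.001,0,-0.003,0],[-0.001,0,-0.003,0],[-0.001,0,-0.003,0]]'
python3 - <<'E'
from h import *
f=env.grab_frame("scene"); t=env.grab_frame("top"); s=env.sense(); print(s["eef_pos"],s["tool_rot"],s["wrist_force"],s["moment"])
x,y,z=s["eef_pos"];w=s["tool_rot"][2]
J=(590.0,21.1,0,-.293)
def show(f,u,v,W,H,k):
    big=cv2.resize(f["pixels"][v:v+H,u:u+W],None,fx=k,fy=k,interpolation=cv2.INTER_CUBIC)
    big=(255*(big/255.)**.55).astype(np.uint8)
    for P,c in((place(np.array([[50,-15,52],[50,15,52],[33,0,74],[17+16-8.5,0,74.]])if 0 else np.array([[50,-15,52],[50,15,52],[32,0,74.]]),*J),(0,0,255)),(place(np.array([[50,-35,50],[50,35,50],[66,35,50],[66,-35,50]]),*J),(0,255,0))):
        q=proj(f,P);print(q.round(1).tolist())
        for p in q: cv2.circle(big,tuple(((p+.5-[u,v])*k).astype(int)),2,c,-1)
    return big
a=show(f,292,215,50,65,9)
b=show(t,285,120,36,65,9)
cv2.imwrite("pics/end.png",np.hstack([a,b]))
for r in env.trace(f,"carrier_center")[:3]: print(r["p"],r["extent"])
for r in env.trace(f,"plunger_tip")[:3]: print("pl",r["p"],r["extent"])
E
```

```text
time: 23.25
eef_pos: [601.5, 17.5, 2.0]
tool_rot: [3.139, 0.012, -0.291]
wrist_force: [-23.1, 0.6, 7.8]
grip_width: 0.337
grasp_force: 30.0
[601.52630892  17.52356959   1.98636226] [ 3.13927219  0.01201385 -0.29125658] [-23.49361876   0.74644568   7.99510451] [ 0.19343664  3.53210408 -0.07995809]
[[314.6, 252.2], [325.5, 255.1], [322.1, 243.7]]
[[307.4, 250.7], [332.8, 257.4], [331.2, 262.7], [305.5, 255.8]]
[[316.1, 145.0], [307.1, 142.5], [310.1, 146.7]]
[[322.0, 146.9], [301.1, 141.0], [302.5, 136.4], [323.4, 142.3]]
0.77 [218.0, 171.3, 21.7, 23.5]
0.63 [311.2, 234.1, 18.9, 21.8]
pl 0.23 [313.8, 234.0, 19.6, 19.8]
```

View pics/end.png

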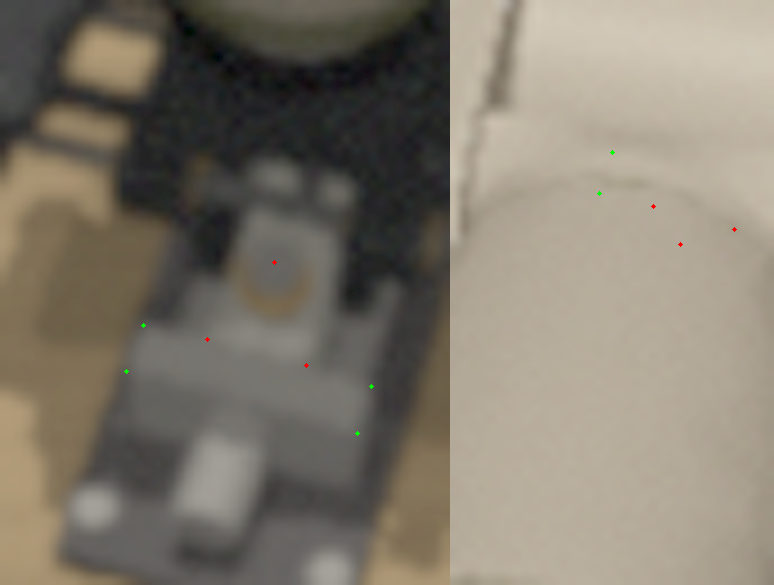

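The carrier's nose edge meets the stop's top edge at about (255,350) in the crop. The stub at (275,265) is where it should be when seated, and no plunger shows. Easing the down-force caused no further advance. The push is steady at about 23 N, within the 15–25 N asked. Handing in.

```bash
python3 -c "
from workcell import env
s=env.sense();print(s['time'],s['wrist_force'],s['grasp_force']);print(env.finish_job())"
```

```text
23.45 [-22.81743315   1.50485972   8.23799407] 29.985115290619433
the job is handed in; nothing more can be done
None
```

I handed the job in at 23.5 s with the carrier in the jig's channel, held nose to the hard stop at a steady push of about 23 N; the plunger no longer shows in the picture, and no result came back.

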